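Put the stacked check weights back in their cradles

TASK

The balance check is finished and the four coloured check weights were left piled on one another. Take the stack apart from the top and stand each weight upright, flat on the floor of the storage cradle of its own colour, then let go of it. Keep the weights upright and set them down without dropping or toppling any.

Things in the scene. Friction and masses are not known exactly. Their poses are not given: they have to be found in the camera images.
- weight_blue: blue cylindrical check weight, 64 mm diameter, 32 mm high, about 0.75 kg, with a narrow bright band near its foot; at the start it is the bottom one of the upright stack of four weights (each stands loose on the one below, up to 3 mm off its centre). Origin: centre of its underside; z up along its axis; round, so its yaw does not matter
- weight_yellow: yellow cylindrical check weight, 52 mm diameter, 32 mm high, about 0.5 kg, with a narrow bright band near its foot; at the start it is the second one from below of the upright stack of four weights (each stands loose on the one below, up to 3 mm off its centre). Origin: centre of its underside; z up along its axis; round, so its yaw does not matter
- weight_red: red cylindrical check weight, 40 mm diameter, 32 mm high, about 0.3 kg, with a narrow bright band near its foot; at the start it is the third one from below of the upright stack of four weights (each stands loose on the one below, up to 3 mm off its centre). Origin: centre of its underside; z up along its axis; round, so its yaw does not matter
- weight_green: green cylindrical check weight, 28 mm diameter, 32 mm high, about 0.15 kg, with a narrow bright band near its foot; at the start it is the top one of the upright stack of four weights (each stands loose on the one below, up to 3 mm off its centre). Origin: centre of its underside; z up along its axis; round, so its yaw does not matter
- cradle_blue: blue round storage cradle, fixed to the worktop: a blue ring of 92 mm outside and 80 mm inside diameter, 7 mm high, round a grey floor 3 mm above the worktop, so that the recess is 4 mm deep and leaves 8 mm all round the blue weight. Origin: centre of its underside, on the worktop; z up
- cradle_yellow: yellow round storage cradle, fixed to the worktop: a yellow ring of 80 mm outside and 68 mm inside diameter, 7 mm high, round a grey floor 3 mm above the worktop, so that the recess is 4 mm deep and leaves 8 mm all round the yellow weight. Origin: centre of its underside, on the worktop; z up
- cradle_red: red round storage cradle, fixed to the worktop: a red ring of 68 mm outside and 56 mm inside diameter, 7 mm high, round a grey floor 3 mm above the worktop, so that the recess is 4 mm deep and leaves 8 mm all round the red weight. Origin: centre of its underside, on the worktop; z up
- cradle_green: green round storage cradle, fixed to the worktop: a green ring of 56 mm outside and 44 mm inside diameter, 7 mm high, round a grey floor 3 mm above the worktop, so that the recess is 4 mm deep and leaves 8 mm all round the green weight. Origin: centre of its underside, on the worktop; z up
Things that resemble listed ones, but are neither listed nor needed, are in the scene too. Of the things that look like the weight_yellow, the larger one is meant.

How it is judged:
By the outcome, as a careful person would: the job done as asked, in the order asked, and still so for the second after the job is handed in, with the robot touching nothing.
It also fails if it takes over 112 s, if anything falls off the work surface, if the arm or the gripper's body presses on something with over 40 N, if the wrist force passes 120 N, or if a joint passes its speed limit or range.

ROBOT

A 7-joint arm with a two-finger parallel gripper is mounted at the origin on a cart in front of the work surface, level with it; the furniture and walls round the work are solid. World frame = base frame: x ahead of the robot, y to its left, z up, the work surface at z = 0. Lengths are in m, angles in rad, forces in N, time in s.
With the tool pointing down it reaches from about 0.4 to 0.85 m from the base axis. Payload 10.4 kg.
Tool frame: the origin (TCP) lies at the very end of the fingers, on their centre line; the grasp point (between the pads) lies 19 mm behind it; z points along the fingers, y is the line along which they close (so a half turn about z gives the same grasp; the last joint's range is limited). The gripper opens to 85 mm and grips with 20 to 120 N. Pads are 22 mm wide; open, the fingers measure 114 mm over their backs; the gripper's body (76 mm by 85 mm) begins 54 mm behind the grasp point. The pads swing forward as they close: fully open they stand 13 mm farther back than shut.
Start: joints at [-1.278, 0.332, -0.065, 1.46, 0.022, 1.35, -0.088], TCP at [0.194, 0.594, 0.231] pointing down, gripper open.
Joint ranges: [-2.6, 2.6], [-0.5, 2.12], [-1.47, 1.34], [0.16, 2.42], [-1.27, 4.41], [0.06, 2.06], [-2.6, 2.6]. Speed limits (rad/s): [2.22, 2.22, 2.79, 2.79, 3.14, 3.14, 3.14].

INTERFACE

Orientations are given as a unit quaternion [x, y, z, w].
In Python, from workcell import manip, vision, order gives the robot as it stands. The module is installed in compiled form; this text tells all that it offers.
- The arm moves only by the tool move_arm, never from a script. Its argument "motion" is a list of rows, each a list of 3 entries, a list of its own where there are three numbers: the shift along the tool's x, y, z scaled (see below), then the turn, a rotation vector about the tool's x, y, z scaled (see below), then the opening, from -1 (shut) to 1 (fully open). In form: [[[dx, dy, dz], [wx, wy, wz], hand], ...]. A call has 1 to 12 rows; each row shifts and turns the commanded pose from where the row before left it, along the tool's axes as they then stand; what a row does not reach is not made up. The controller multiplies each number of a shift by 0.75 m and each number of a turn by pi/4 rad. A row lasts 1/10 s, in which the tool goes at most 50 mm and 8.59 degrees, less where a joint would pass 70% of its speed; a pose out of reach is approached as far as the arm can. A call with a number of a shift or a turn outside -1 to 1 is refused whole. A call with a gripper value outside its range is refused whole. The fingers move at their own pace and stop on an object; "newtons" is the grip in N (left out, the last holds). Time passes only in rows, so rows that do not move let the fingers close. It gives the time, the measured TCP pose, the force, the opening and the grip force at its end, in the units of the state.
- manip.get_obs(): the state, without advancing time (a new reading comes with each control period).
- vision.camera(name): name is "scene" or "top" or "wrist"; returns a dict with "pixels" (384x512x3 uint8, red, green, blue), "fx", "fy", "cx", "cy" (pixels), "R" (3x3) and "t" (3): a world point X has camera coordinates R X + t. Camera axes: x right, y down, z forward; pixel columns grow to the right and rows downward; lengths in m; the calibration is good to about 2 mm. A picture is of the moment at which its call begins. There is no depth.
- order.hand_in(): hands the job in; it is judged then, once.
The state is a dict: "clock": time; "joint_pos": joint angles; "joint_velocities": joint speeds; "tau": joint torques, N m; "position": TCP position; "ee_rot": TCP orientation; "ft_force": force on the tool from outside, world axes, zero at the start; "torque": the same for the moment, N m; "grip_width": opening from 0.0 (shut) to 1.0 (fully open); "grasp_force": force on a finger pad.
Only numpy, scipy, OpenCV 4.12 (cv2) and the standard library are available. Lean on these libraries where they do the work, as an engineer would, in place of code of your own. Each camera call takes 0.05 s, during which the arm holds its last target. There are 200 camera calls.

## Working session

There is one attempt and no reset: what is moved stays moved. The work goes in short steps, Python scripts to look and compute and a tool call to move; the robot and the scene stay as the last step left them, time stands still between calls to the robot, and variables do not carry over. Pictures are saved under pics/ and viewed, at most 14 in all, crops included, and the job is handed in when it is done.

Besides the shell and the picture viewer there is one more tool, called after ">>>" by a JSON object that holds its "name" and its "arguments", one argument or row to a line. move_arm: Moves the arm, as the interface text tells. Its arguments: {"type":"object","properties":{"motion":{"type":"array"},"newtons":{"type":"number"}},"required":["motion"]}

```bash
mkdir -p pics; cat > h.py <<'E'
import numpy as np, cv2
from workcell import manip, vision, order
def cam(n,save=None):
    c=vision.camera(n); c['R']=np.array(c['R']);c['t']=np.array(c['t']); c['pixels']=np.array(c['pixels'])
    if save: cv2.imwrite('pics/'+save,c['pixels'][:,:,::-1])
    return c
def ray(c,u,v,z):
    d=c['R'].T@np.array([(u-c['cx'])/c['fx'],(v-c['cy'])/c['fy'],1]); o=-c['R'].T@c['t']
    return o+d*(z-o[2])/d[2]
def proj(c,X):
    p=c['R']@np.array(X)+c['t']; return np.array([c['fx']*p[0]/p[2]+c['cx'],c['fy']*p[1]/p[2]+c['cy']])
HUE={'red':((0,8),(172,180)),'yellow':((22,34),),'green':((45,80),),'blue':((100,125),)}
def mask(c,col,smin=90,vmin=50):
    h=cv2.cvtColor(c['pixels'],cv2.COLOR_RGB2HSV); m=0
    for a,b in HUE[col]: m=m|cv2.inRange(h,(a,smin,vmin),(b,255,255))
    return m
E
python3 - <<'E'
from h import *
o=manip.get_obs()
for k in o: print(k,np.round(o[k],3))
for n in ('top','scene'):
    c=cam(n,n+'0.png'); print(n,c['fx'],c['fy'],c['cx'],c['cy'],'eye',np.round(-c['R'].T@c['t'],3),'R',np.round(c['R'],2).tolist())
    for col in HUE:
        k,l,s,ce=cv2.connectedComponentsWithStats(mask(c,col))
        for i in range(1,k):
            if s[i,4]>40: print(col,s[i].tolist(),ce[i].round(1),'z0->',ray(c,*ce[i],0)[:2].round(3))
a=cv2.imread('pics/top0.png');b=cv2.imread('pics/scene0.png')
E
```

```text
clock 0.0
joint_pos [-1.278  0.333 -0.065  1.461  0.022  1.35  -0.088]
joint_velocities [ 0.001  0.    -0.002  0.001  0.001  0.001  0.002]
tau [-1.0000e-03 -6.2545e+01  4.9000e-02 -3.9159e+01  1.6000e-02  1.0000e-02
  0.0000e+00]
position [0.194 0.594 0.23 ]
ee_rot [ 0.157  0.988 -0.001 -0.   ]
ft_force [-0.518 -0.253 -0.31 ]
torque [ 0.055 -0.067 -0.006]
grasp_force 0.0
grip_width 1.0
top 443.5041820782791 443.5041820782791 253.58383676647355 195.93873745815628 eye [0.456 0.042 1.069] R [[-0.0, -1.0, 0.03], [-1.0, 0.0, -0.08], [0.08, -0.03, -1.0]]
red [339, 165, 10, 9, 71] [343.4 169.5] z0-> [ 0.602 -0.209]
red [153, 226, 29, 28, 229] [167.4 239.5] z0-> [0.433 0.217]
red [324, 226, 14, 16, 72] [328.4 232.2] z0-> [ 0.449 -0.17 ]
yellow [127, 125, 8, 20, 131] [130.7 134. ] z0-> [0.688 0.308]
yellow [282, 195, 17, 16, 209] [290.2 202.7] z0-> [ 0.521 -0.078]
yellow [227, 209, 34, 35, 333] [243.6 225.9] z0-> [0.465 0.035]
yellow [319, 223, 14, 22, 100] [323.8 233. ] z0-> [ 0.447 -0.159]
green [201, 161, 23, 22, 133] [212.2 171.4] z0-> [0.597 0.111]
green [329, 229, 14, 11, 125] [335.5 23
[... 1119 characters left out ...]
527 -0.065]
yellow [255, 287, 30, 29, 230] [266.7 305.1] z0-> [ 0.45  -0.149]
green [247, 171, 26, 20, 200] [259.5 180.9] z0-> [0.597 0.111]
green [261, 261, 18, 24, 354] [269.6 272.3] z0-> [ 0.49  -0.095]
blue [51, 53, 44, 55, 540] [73.2 83.9] z0-> [0.372 0.68 ]
blue [222, 70, 59, 48, 811] [256.8  96.9] z0-> [0.751 0.371]
blue [93, 76, 22, 27, 315] [103.   88.3] z0-> [0.432 0.618]
blue [380, 146, 19, 17, 277] [388.9 153.8] z0-> [0.886 0.031]
blue [403, 189, 19, 42, 255] [411.8 209.9] z0-> [ 0.81  -0.119]
blue [302, 211, 48, 38, 451] [325.1 230.7] z0-> [ 0.632 -0.071]
blue [157, 228, 18, 19, 170] [165.3 236.9] z0-> [0.365 0.078]
blue [252, 295, 39, 34, 531] [271.1 316.3] z0-> [ 0.445 -0.171]
```

View pics/top0.png

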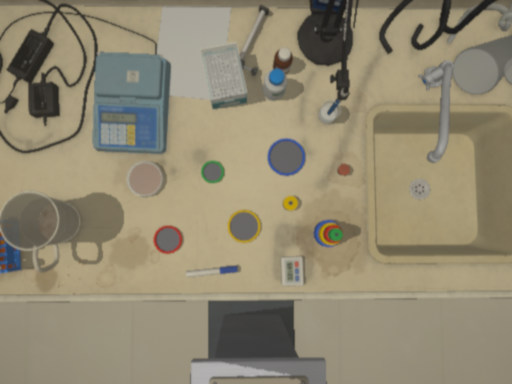

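View pics/scene0.png

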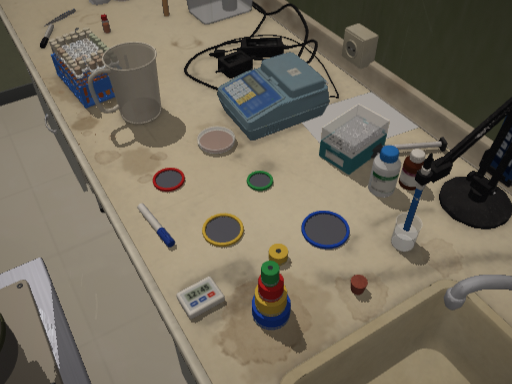

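Candidates for the yellow weight are the small yellow disc with a dark centre at top (291,203), scene (278,252), and the wide yellow tier in the stack at top (324,232), scene (267,303). The stacked one is larger, and it sits between blue and red as described. The red piece at top (343,170), scene (358,284) is a lone decoy. I'll confirm in one enlarged crop and measure.

```bash
cat >> h.py <<'E'
DI={'blue':.092,'yellow':.080,'red':.068,'green':.056}
APP={'blue':(.633,-.07),'yellow':(.465,.035),'red':(.433,.217),'green':(.597,.111)}
def rings(c):
    out={}
    for col,(x,y) in APP.items():
        m=mask(c,col,60,40); u,v=proj(c,(x,y,.007)).round().astype(int)
        k=np.zeros_like(m); cv2.circle(k,(int(u),int(v)),32 if col in('blue','yellow') else 24,255,-1)
        p=cv2.findNonZero(m&k).reshape(-1,2)
        h=cv2.convexHull(p.astype(np.int32)).reshape(-1,2)
        P=np.array([ray(c,*q,.007)[:2] for q in h]).astype(np.float32)
        (cx,cy),r=cv2.minEnclosingCircle(P); 
        A=np.c_[2*P,np.ones(len(P))]; s=np.linalg.lstsq(A,(P**2).sum(1),rcond=None)[0]
        out[col]=(s[:2].round(4),round(2*float(np.sqrt(s[2]+s[0]**2+s[1]**2)),4))
    return out
E
python3 - <<'E'
from h import *
T=cam('top');S=cam('scene')
for c in(T,S):
    for k,v in rings(c).items(): print(k,v[0],'D',v[1],'exp',DI[k])
# stack axis in both views: component nearest stack
for n,c in(('T',T),('S',S)):
    for col,z in(('green',.128),('red',.096),('yellow',.064),('blue',.032)):
        m=mask(c,col); 
        if n=='T': m[:, :305]=0; m[:210]=0; m[255:]=0
        else: m[:258 if col!='blue' else 255]=0; m[:,:245]=0;m[:,300:]=0; 
        x,y,w,h=cv2.boundingRect(m); print(n,col,(x,y,w,h))
        if n=='T':
            p=cv2.convexHull(cv2.findNonZero(m)).reshape(-1,2); P=np.array([ray(c,*q,z)[:2] for q in p]); print('  topz pts min',P.min(0).round(3),'max',P.max(0).round(3))
print('proj check', [proj(T,(.445,-.165,z)).round(1).tolist() for z in(0,.032,.064,.096,.128)])
a=T['pixels'][190:270,265:375,::-1]; b=S['pixels'][235:335,230:370,::-1]
cv2.imwrite('pics/crop.png',np.hstack([cv2.resize(a,(390,283)),cv2.resize(b,(396,283))]))
E
```

```text
blue [ 0.6321 -0.068 ] D 0.0898 exp 0.092
yellow [0.4652 0.0334] D 0.1516 exp 0.08
red [0.434  0.2157] D 0.0665 exp 0.068
green [0.5958 0.1105] D 0.0545 exp 0.056
blue [ 0.6309 -0.0711] D 0.0924 exp 0.092
yellow [0.4648 0.0321] D 0.0801 exp 0.08
red [0.4332 0.2116] D 0.0702 exp 0.068
green [0.5949 0.1067] D 0.0575 exp 0.056
T green (329, 229, 14, 11)
  topz pts min [ 0.435 -0.174] max [ 0.457 -0.146]
T red (324, 226, 14, 16)
  topz pts min [ 0.43 -0.17] max [ 0.463 -0.141]
T yellow (319, 223, 24, 22)
  topz pts min [ 0.423 -0.188] max [ 0.47  -0.136]
T blue (314, 220, 20, 26)
  topz pts min [ 0.419 -0.175] max [ 0.478 -0.13 ]
S green (261, 261, 18, 26)
S red (258, 273, 26, 29)
S yellow (255, 258, 33, 58)
S blue (252, 295, 39, 34)
proj check [[326.4, 233.9], [329.0, 234.0], [331.8, 234.2], [334.8, 234.3], [338.0, 234.5]]
```

View pics/crop.png

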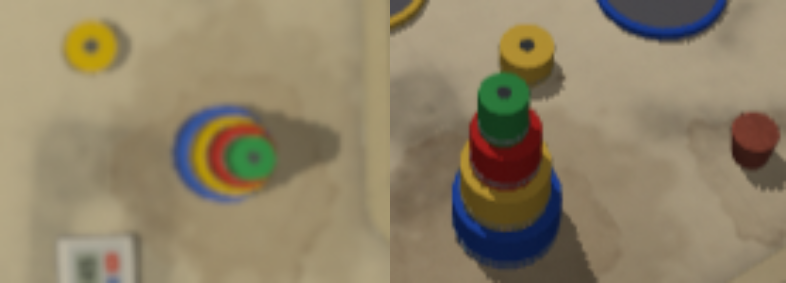

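The crop confirms it: the yellow tier in the stack (scene crop ~(505,190), diameter between blue and red) is much wider than the small yellow disc behind it at (527,50). The stack's yellow is the one meant, and the disc and the lone red piece at (755,140) are decoys. The green top hole is at top ≈(336.3,234.3), so the stack axis is about (0.446, -0.161). The cradle averages over both views are blue (0.6315,-0.0695), yellow (0.465,0.033), red (0.4335,0.2135) and green (0.5955,0.1085).

I'll start moving by squaring up the yaw first.

>>> {"name": "move_arm", "arguments": {
  "motion": [
    [[0, 0, 0], [0, 0, -0.1], 1],
    [[0, 0, 0], [0, 0, -0.1], 1],
    [[0, 0, 0], [0, 0, -0.1], 1],
    [[0, 0, 0], [0, 0, -0.1], 1],
    [[-0.02, -0.04, 0], [0, 0, 0], 1],
    [[-0.03, -0.05, -0.003], [0, 0, 0], 1],
    [[-0.03, -0.05, -0.003], [0, 0, 0], 1],
    [[-0.03, -0.05, -0.003], [0, 0, 0], 1],
    [[-0.03, -0.05, -0.003], [0, 0, 0], 1],
    [[-0.03, -0.05, -0.003], [0, 0, 0], 1],
    [[-0.03, -0.05, -0.003], [0, 0, 0], 1],
    [[-0.03, -0.05, -0.003], [0, 0, 0], 1]
  ]
}}

```text
clock: 1.4
position: [0.3667, 0.2996, 0.2472]
ee_rot: [0.001, 1.0, 0.0, 0.0]
ft_force: [1.5, 0.6, 0.4]
grip_width: 0.998
grasp_force: 0.0
```

>>> {"name": "move_arm", "arguments": {
  "motion": [
    [[-0.009, -0.05, 0], [0, 0, 0], 1],
    [[-0.009, -0.055, 0], [0, 0, 0], 1],
    [[-0.009, -0.055, 0], [0, 0, 0], 1],
    [[-0.009, -0.055, 0], [0, 0, 0], 1],
    [[-0.009, -0.055, 0], [0, 0, 0], 1],
    [[-0.009, -0.055, 0], [0, 0, 0], 1],
    [[-0.009, -0.055, 0], [0, 0, 0], 1],
    [[-0.009, -0.055, 0], [0, 0, 0], 1],
    [[-0.009, -0.055, 0], [0, 0, 0], 1],
    [[-0.009, -0.055, 0], [0, 0, 0], 1],
    [[-0.009, -0.04, 0], [0, 0, 0], 1],
    [[-0.006, -0.03, 0], [0, 0, 0], 1]
  ]
}}

```text
clock: 2.6
position: [0.444, -0.1624, 0.2472]
ee_rot: [0.002, 1.0, -0.0, 0.0]
ft_force: [0.1, 0.9, -0.1]
grip_width: 1.002
grasp_force: 0.0
```

```bash
python3 - <<'E'
from h import *
import time
o=manip.get_obs(); print(np.round(o['position'],4),np.round(o['ee_rot'],3),np.round(o['joint_pos'],2),o['clock'])
c=cam('wrist','w1.png'); print('eye',(-c['R'].T@c['t']).round(3),c['fx'],c['R'].round(2).tolist())
print('stack pred',[proj(c,(.446,-.161,z)).round(0).tolist() for z in(.032,.064,.096,.128)])
for col in HUE:
    k,l,s,ce=cv2.connectedComponentsWithStats(mask(c,col))
    for i in range(1,k):
        if s[i,4]>150: print(col,s[i].tolist(),ce[i].round(1))
E
```

```text
[ 0.444  -0.1624  0.2472] [ 0.002  1.    -0.     0.   ] [-0.49 -0.06  0.73  1.85  0.04  1.33  1.79] 2.6
eye [ 0.363 -0.163  0.39 ] 270.5272865380608 [[0.0, 1.0, -0.0], [0.95, -0.0, 0.32], [0.32, -0.0, -0.95]]
stack pred [[262.0, 163.0], [262.0, 169.0], [262.0, 176.0], [262.0, 185.0]]
red [497, 134, 15, 39, 285] [504.1 153.7]
red [243, 157, 34, 29, 360] [257.8 166.9]
red [227, 248, 15, 19, 215] [234.4 257.5]
yellow [366, 145, 57, 53, 775] [393.6 170.4]
yellow [240, 148, 39, 27, 322] [258.6 156.7]
yellow [306, 196, 25, 26, 486] [317.7 208.8]
green [248, 168, 27, 30, 593] [260.7 182.4]
green [411, 235, 35, 30, 353] [427.5 249.2]
blue [417, 92, 37, 14, 378] [435.   98.7]
blue [237, 140, 45, 29, 308] [258.8 149. ]
blue [291, 247, 49, 45, 273] [313.4 268.3]
```

View pics/w1.png

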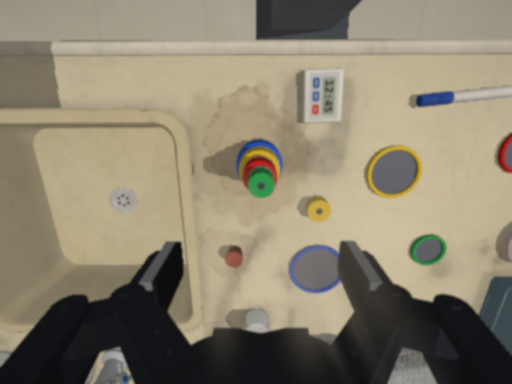

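The wrist view shows the stack with the green hole at (261,183), against (262,185) predicted, so the axis is confirmed. The small yellow disc is at (318,209) and the lone red one at (234,257). Next I'll descend and grip green.

>>> {"name": "move_arm", "arguments": {
  "motion": [
    [[0, 0, 0.03], [0, 0, 0], 1],
    [[-0.001, 0.001, 0.03], [0, 0, 0], 1],
    [[0, 0, 0.03], [0, 0, 0], 1],
    [[0, 0, 0.03], [0, 0, 0], 1],
    [[0, 0, 0.03], [0, 0, 0], 1],
    [[0, 0, 0.02], [0, 0, 0], 1],
    [[0, 0, 0.015], [0, 0, 0], 1],
    [[0, 0, 0.008], [0, 0, 0], 1],
    [[0, 0, 0], [0, 0, 0], 1]
  ],
  "newtons": 25
}}

```text
clock: 3.55
position: [0.4446, -0.1592, 0.1019]
ee_rot: [0.001, 1.0, 0.0, -0.0]
ft_force: [0.3, -0.2, 0.5]
grip_width: 1.003
grasp_force: 0.0
```

>>> {"name": "move_arm", "arguments": {
  "motion": [
    [[-0.001, -0.002, 0], [0, 0, 0], 1],
    [[0, 0, 0], [0, 0, 0], 0.4],
    [[0, 0, 0], [0, 0, 0], 0.1],
    [[0, 0, 0], [0, 0, 0], -0.1],
    [[0, 0, 0], [0, 0, 0], -0.3],
    [[0, 0, 0], [0, 0, 0], -0.5],
    [[0, 0, 0], [0, 0, 0], -1],
    [[0, 0, 0], [0, 0, 0], -1],
    [[0, 0, 0], [0, 0, 0], -1],
    [[0, 0, 0], [0, 0, 0], -1]
  ],
  "newtons": 25
}}

```text
clock: 4.55
position: [0.4458, -0.1609, 0.1025]
ee_rot: [0.001, 1.0, 0.0, 0.0]
ft_force: [-2.0, -0.5, 5.4]
grip_width: 0.315
grasp_force: 24.5
```

>>> {"name": "move_arm", "arguments": {
  "motion": [
    [[0, 0, -0.005], [0, 0, 0], -1],
    [[0, 0, -0.01], [0, 0, 0], -1],
    [[0, 0, -0.02], [0, 0, 0], -1],
    [[0, 0, -0.03], [0, 0, 0], -1],
    [[0, 0, -0.03], [0, 0, 0], -1],
    [[0, 0, -0.02], [0, 0, 0], -1],
    [[0, 0, -0.01], [0, 0, 0], -1],
    [[0, 0, 0], [0, 0, 0], -1]
  ]
}}

```text
clock: 5.35
position: [0.446, -0.1608, 0.1968]
ee_rot: [0.001, 1.0, 0.0, 0.001]
ft_force: [0.0, -0.4, -1.6]
grip_width: 0.318
grasp_force: 24.8
```

```bash
python3 - <<'E'
from h import *
o=manip.get_obs(); p=np.array(o['position']); print(p.round(4),np.round(o['ft_force'],1),o['grip_width'])
c=cam('wrist','w2.png'); S=cam('scene')
for n,C in(('w',c),('s',S)):
  for col in HUE:
    k,l,s,ce=cv2.connectedComponentsWithStats(mask(C,col))
    for i in range(1,k):
        if s[i,4]>150: print(n,col,s[i].tolist(),ce[i].round(1))
cv2.imwrite('pics/w2c.png',np.hstack([cv2.resize(c['pixels'][:,:,::-1],(400,300)),cv2.resize(S['pixels'][150:350,180:447,::-1],(400,300))]))
E
```

```text
[ 0.446  -0.1608  0.1968] [ 0.  -0.4 -1.6] 0.3180530527714718
w red [237, 164, 41, 45, 1369] [257.4 186.7]
w yellow [379, 150, 65, 61, 998] [410.9 178.9]
w yellow [234, 153, 47, 34, 479] [257.1 164.3]
w yellow [311, 208, 29, 29, 605] [324.6 222.3]
w green [234, 226, 53, 64, 2578] [259.3 257.5]
w green [428, 251, 40, 33, 456] [447.  266.4]
w blue [439, 90, 44, 16, 530] [460.5  97.2]
w blue [232, 144, 52, 35, 429] [257.9 154.6]
s red [153, 168, 32, 24, 283] [168.7 180.1]
s red [258, 270, 26, 32, 658] [270.4 285.5]
s red [351, 275, 17, 20, 260] [358.1 283.8]
s yellow [202, 213, 42, 33, 318] [222.7 229.3]
s yellow [269, 246, 19, 20, 232] [278.1 255.4]
s yellow [255, 286, 30, 30, 244] [266.1 304.7]
s green [261, 221, 8, 25, 170] [264.6 232.9]
s blue [51, 53, 44, 55, 529] [73. 84.]
s blue [93, 76, 22, 27, 315] [103.   88.3]
s blue [380, 146, 19, 17, 277] [388.9 153.8]
s blue [403, 189, 19, 42, 256] [411.8 209.8]
s blue [301, 211, 49, 38, 409] [327.  231.4]
s blue [157, 228, 18, 19, 170] [165.3 236.9]
s blue [252, 295, 39, 34, 532] [271.  316.3]
```

View pics/w2c.png

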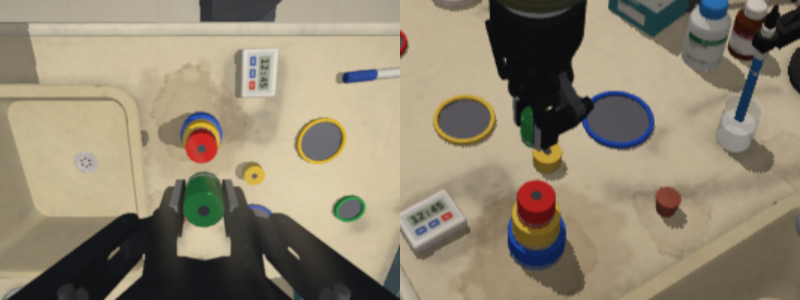

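Green is held upright at wrist (204,205), and the remaining stack is intact. Carrying it to the green cradle.

>>> {"name": "move_arm", "arguments": {
  "motion": [
    [[-0.013, 0.024, 0], [0, 0, 0], -1],
    [[-0.026, 0.047, 0], [0, 0, 0], -1],
    [[-0.026, 0.047, 0], [0, 0, 0], -1],
    [[-0.026, 0.047, 0], [0, 0, 0], -1],
    [[-0.026, 0.047, 0], [0, 0, 0], -1],
    [[-0.026, 0.047, 0], [0, 0, 0], -1],
    [[-0.026, 0.047, 0], [0, 0, 0], -1],
    [[-0.02, 0.035, 0], [0, 0, 0], -1],
    [[-0.01, 0.018, 0.03], [0, 0, 0], -1],
    [[0, 0, 0.04], [0, 0, 0], -1],
    [[0, 0, 0.04], [0, 0, 0], -1],
    [[0, 0, 0.04], [0, 0, 0], -1]
  ]
}}

```text
clock: 6.65
position: [0.5945, 0.1081, 0.081]
ee_rot: [0.001, 1.0, -0.0, -0.001]
ft_force: [-0.0, 0.7, -2.0]
grip_width: 0.317
grasp_force: 24.9
```

```bash
cat >> h.py <<'E'
def near(c,col,xy,rad=30,z=.007):
    "circle fit of the outer edge of a ring of colour col, world points on plane z, plus bbox of pixels"
    m=mask(c,col,60,40); u,v=proj(c,(*xy,z)); k=np.zeros_like(m); cv2.circle(k,(int(u),int(v)),rad,255,-1)
    p=cv2.findNonZero(m&k); h=cv2.convexHull(p).reshape(-1,2)
    P=np.array([ray(c,*q,z)[:2] for q in h]); (a,b),r=cv2.minEnclosingCircle(P.astype(np.float32)); return np.round((a,b,2*r),4)
E
python3 - <<'E'
from h import *
o=manip.get_obs(); print(np.round(o['position'],4),np.round(o['ee_rot'],4),np.round(o['ft_force'],1))
W=cam('wrist');T=cam('top');S=cam('scene')
print('pred cradle in S',proj(S,(.5955,.1085,.007)),'T',proj(T,(.5955,.1085,.007)))
a=W['pixels'][:,:,::-1]; b=S['pixels'][120:240,180:340,::-1]
cv2.imwrite('pics/w3.png',np.hstack([cv2.resize(a,(400,300)),cv2.resize(b,(400,300))]))
for col in APP:
  try: print(col,'W',near(W,col,APP[col],70 if col=='green' else 50))
  except Exception as e: print(col,'none')
E
```

```text
[0.5945 0.1081 0.081 ] [ 8.e-04  1.e+00 -5.e-04 -9.e-04] [-0.   0.7 -2. ]
pred cradle in S [259.3873059  179.45776561] T [212.89407153 171.57769119]
blue W [ 0.632  -0.0687  0.0946]
yellow W [0.4654 0.0342 0.0722]
red W [0.456  0.2334 0.026 ]
green W [0.6183 0.1102 0.0992]
```

View pics/w3.png

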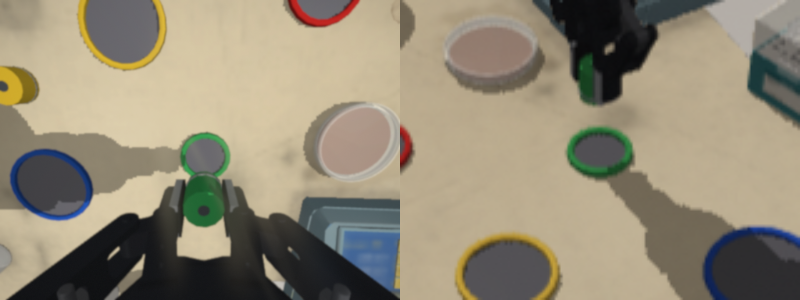

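Wrist view: the held green weight is centred at column 204 against ring centre 205. The petri dish and the instrument are clear. Lowering it.

>>> {"name": "move_arm", "arguments": {
  "motion": [
    [[-0.001, 0, 0.03], [0, 0, 0], -1],
    [[0, 0, 0.03], [0, 0, 0], -1],
    [[0, 0, 0.015], [0, 0, 0], -1],
    [[0, 0, 0.01], [0, 0, 0], -1],
    [[0, 0, 0.004], [0, 0, 0], -1],
    [[0, 0, 0.002], [0, 0, 0], -1],
    [[0, 0, 0.002], [0, 0, 0], -1],
    [[0, 0, 0], [0, 0, 0], -1]
  ]
}}

```text
clock: 7.6
position: [0.5964, 0.1083, 0.0143]
ee_rot: [0.001, 1.0, 0.0, 0.0]
ft_force: [0.1, -0.3, -1.9]
grip_width: 0.32
grasp_force: 25.0
```

>>> {"name": "move_arm", "arguments": {
  "motion": [
    [[0, 0, 0.002], [0, 0, 0], -1],
    [[0, 0, 0.002], [0, 0, 0], -1],
    [[0, 0, 0.001], [0, 0, 0], -1],
    [[0, 0, 0], [0, 0, 0], -1]
  ]
}}

```text
clock: 8.0
position: [0.596, 0.1082, 0.0099]
ee_rot: [0.001, 1.0, 0.0, -0.0]
ft_force: [-1.1, -0.5, -1.8]
grip_width: 0.316
grasp_force: 25.0
```

>>> {"name": "move_arm", "arguments": {
  "motion": [
    [[0, 0, 0.0007], [0, 0, 0], -1],
    [[0, 0, 0.0007], [0, 0, 0], -1],
    [[0, 0, 0], [0, 0, 0], -1]
  ]
}}

```text
clock: 8.3
position: [0.5962, 0.1082, 0.0096]
ee_rot: [0.001, 1.0, 0.0, 0.0]
ft_force: [-3.5, -0.7, 7.1]
grip_width: 0.319
grasp_force: 25.8
```

Contact at 0.0096, as expected. Releasing and rising.

>>> {"name": "move_arm", "arguments": {
  "motion": [
    [[0, 0, 0], [0, 0, 0], -0.3],
    [[0, 0, 0], [0, 0, 0], -0.2],
    [[0, 0, 0], [0, 0, 0], 0],
    [[0, 0, 0], [0, 0, 0], 0.2],
    [[0, 0, -0.005], [0, 0, 0], 0.2],
    [[0, 0, -0.02], [0, 0, 0], 0.2],
    [[0, 0, -0.04], [0, 0, 0], 0.2],
    [[0, 0, -0.05], [0, 0, 0], 0.4],
    [[0, 0, -0.05], [0, 0, 0], 1],
    [[0, 0, -0.05], [0, 0, 0], 1],
    [[0, 0, -0.03], [0, 0, 0], 1],
    [[0, 0, 0], [0, 0, 0], 1]
  ]
}}

```text
clock: 9.5
position: [0.5979, 0.1082, 0.1978]
ee_rot: [0.001, 1.0, 0.001, 0.003]
ft_force: [-0.4, -0.0, -0.5]
grip_width: 1.003
grasp_force: 0.0
```

```bash
python3 - <<'E'
from h import *
o=manip.get_obs(); print(np.round(o['position'],4),np.round(o['ft_force'],1),o['grip_width'])
W=cam('wrist');S=cam('scene')
a=W['pixels'][:,:,::-1]; b=S['pixels'][120:240,180:340,::-1]
cv2.imwrite('pics/w4.png',np.hstack([cv2.resize(a,(400,300)),cv2.resize(b,(400,300))]))
T=cam('top')
for col,z in(('red',.096),('yellow',.064),('blue',.032)):
    m=mask(T,col); m[:, :305]=0; m[:210]=0; m[255:]=0
    p=cv2.convexHull(cv2.findNonZero(m)).reshape(-1,2); P=np.array([ray(T,*q,z)[:2] for q in p]); print(col,P.min(0).round(3),P.max(0).round(3))
E
```

```text
[0.5979 0.1082 0.1978] [-0.4 -0.  -0.5] 1.0034984393734094
red [ 0.43  -0.181] [ 0.463 -0.141]
yellow [ 0.423 -0.165] [ 0.47  -0.136]
blue [ 0.419 -0.173] [ 0.478 -0.13 ]
```

View pics/w4.png

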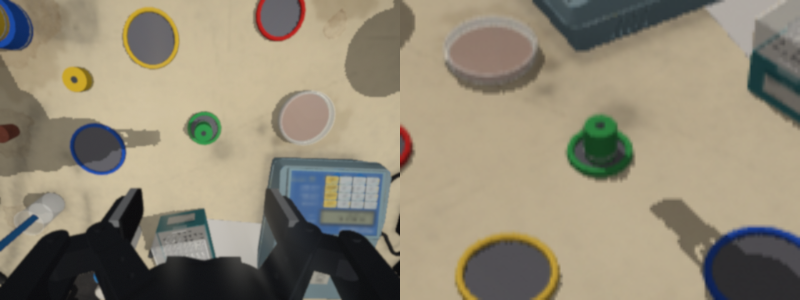

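Green stands upright and centred in its cradle, at scene crop (600,140). Back to the stack for red.

>>> {"name": "move_arm", "arguments": {
  "motion": [
    [[0.02, -0.035, 0], [0, 0, 0], 1],
    [[0.026, -0.047, 0], [0, 0, 0], 1],
    [[0.026, -0.047, 0], [0, 0, 0], 1],
    [[0.026, -0.047, 0], [0, 0, 0], 1],
    [[0.026, -0.047, 0], [0, 0, 0], 1],
    [[0.026, -0.047, 0], [0, 0, 0], 1],
    [[0.026, -0.047, 0], [0, 0, 0], 1],
    [[0.018, -0.03, 0], [0, 0, 0], 1],
    [[0.007, -0.012, 0], [0, 0, 0], 1],
    [[0, 0, 0.02], [0, 0, 0], 1],
    [[0, 0, 0.02], [0, 0, 0], 1],
    [[0, 0, 0], [0, 0, 0], 1]
  ]
}}

```text
clock: 10.85
position: [0.4439, -0.1597, 0.1608]
ee_rot: [0.0, 1.0, 0.0, -0.002]
ft_force: [-0.3, 0.0, -0.0]
grip_width: 0.998
grasp_force: 0.0
```

>>> {"name": "move_arm", "arguments": {
  "motion": [
    [[-0.003, -0.002, 0], [0, 0, 0], 1],
    [[0, 0, 0.03], [0, 0, 0], 1],
    [[0, 0, 0.03], [0, 0, 0], 1],
    [[0, 0, 0.03], [0, 0, 0], 1],
    [[0, 0, 0.02], [0, 0, 0], 1],
    [[0, 0, 0.01], [0, 0, 0], 1],
    [[0, 0, 0], [0, 0, 0], 1],
    [[0, 0, 0], [0, 0, 0], 1]
  ]
}}

```text
clock: 11.65
position: [0.4478, -0.1624, 0.0735]
ee_rot: [0.001, 1.0, -0.0, 0.0]
ft_force: [-0.3, -0.7, -0.3]
grip_width: 0.997
grasp_force: 0.0
```

>>> {"name": "move_arm", "arguments": {
  "motion": [
    [[0.0015, 0.0015, 0.0035], [0, 0, 0], 1],
    [[0, 0, 0], [0, 0, 0], 0.5],
    [[0, 0, 0], [0, 0, 0], 0.3],
    [[0, 0, 0], [0, 0, 0], 0.15],
    [[0, 0, 0], [0, 0, 0], 0],
    [[0, 0, 0], [0, 0, 0], -0.1],
    [[0, 0, 0], [0, 0, 0], -0.3],
    [[0, 0, 0], [0, 0, 0], -1],
    [[0, 0, 0], [0, 0, 0], -1],
    [[0, 0, 0], [0, 0, 0], -1]
  ],
  "newtons": 35
}}

```text
clock: 12.65
position: [0.4462, -0.1616, 0.0705]
ee_rot: [0.001, 1.0, -0.0, 0.0]
ft_force: [-1.7, -2.0, 5.7]
grip_width: 0.454
grasp_force: 34.5
```

>>> {"name": "move_arm", "arguments": {
  "motion": [
    [[0, 0, -0.005], [0, 0, 0], -1],
    [[0, 0, -0.01], [0, 0, 0], -1],
    [[0, 0, -0.03], [0, 0, 0], -1],
    [[0, 0, -0.04], [0, 0, 0], -1],
    [[0, 0, -0.03], [0, 0, 0], -1],
    [[0, 0.02, -0.01], [0, 0, 0], -1],
    [[0, 0.04, 0], [0, 0, 0], -1],
    [[0.003, 0.05, 0], [0, 0, 0], -1],
    [[0.003, 0.05, 0], [0, 0, 0], -1],
    [[0.003, 0.05, 0], [0, 0, 0], -1],
    [[0.003, 0.05, 0], [0, 0, 0], -1],
    [[0.003, 0.05, 0], [0, 0, 0], -1]
  ]
}}

```text
clock: 13.85
position: [0.4347, 0.0727, 0.1644]
ee_rot: [0.001, 1.0, 0.0, 0.0]
ft_force: [1.1, -1.0, -2.9]
grip_width: 0.453
grasp_force: 36.0
```

>>> {"name": "move_arm", "arguments": {
  "motion": [
    [[0.002, 0.05, 0], [0, 0, 0], -1],
    [[0, 0.05, 0], [0, 0, 0], -1],
    [[0, 0.04, 0], [0, 0, 0], -1],
    [[0, 0.03, 0.01], [0, 0, 0], -1],
    [[0, 0.015, 0.03], [0, 0, 0], -1],
    [[0, 0.005, 0.03], [0, 0, 0], -1],
    [[0, 0, 0.02], [0, 0, 0], -1],
    [[0, 0, 0], [0, 0, 0], -1],
    [[0, 0, 0], [0, 0, 0], -1]
  ]
}}

```text
clock: 14.75
position: [0.434, 0.2137, 0.097]
ee_rot: [0.001, 1.0, -0.0, 0.0]
ft_force: [0.7, 0.6, -2.4]
grip_width: 0.458
grasp_force: 35.9
```

```bash
python3 - <<'E'
from h import *
o=manip.get_obs(); print(np.round(o['position'],4),np.round(o['ft_force'],1),o['grip_width'])
W=cam('wrist');S=cam('scene')
a=W['pixels'][:,:,::-1]; b=S['pixels'][120:330,120:400,::-1]
cv2.imwrite('pics/w5.png',np.hstack([cv2.resize(a,(400,300)),cv2.resize(b,(400,300))]))
E
```

```text
[0.434  0.2137 0.097 ] [ 0.7  0.6 -2.4] 0.4576768362728488
```

View pics/w5.png

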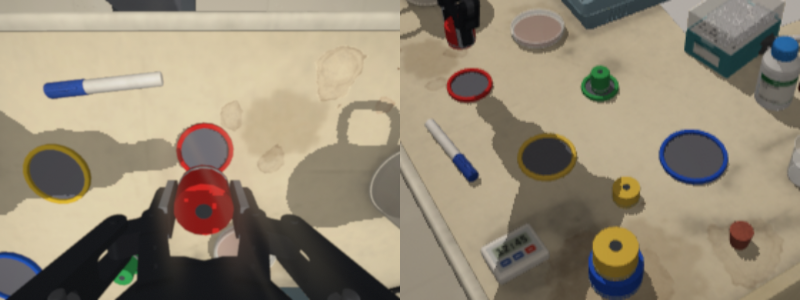

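Red is held upright, with its column at 204 against ring centre 205. The yellow/blue stack is intact. Lowering.

>>> {"name": "move_arm", "arguments": {
  "motion": [
    [[0, 0, 0.03], [0, 0, 0], -1],
    [[0, 0, 0.035], [0, 0, 0], -1],
    [[0, 0, 0.025], [0, 0, 0], -1],
    [[0, 0, 0.015], [0, 0, 0], -1],
    [[0, 0, 0.005], [0, 0, 0], -1],
    [[0, 0, 0], [0, 0, 0], -1],
    [[0, 0, 0], [0, 0, 0], -1]
  ]
}}

```text
clock: 15.55
position: [0.4345, 0.2143, 0.0149]
ee_rot: [0.001, 1.0, 0.001, 0.001]
ft_force: [0.0, -0.0, -3.2]
grip_width: 0.453
grasp_force: 36.0
```

>>> {"name": "move_arm", "arguments": {
  "motion": [
    [[0, 0, 0.002], [0, 0, 0], -1],
    [[0, 0, 0.002], [0, 0, 0], -1],
    [[0, 0, 0.0015], [0, 0, 0], -1],
    [[0, 0, 0.0007], [0, 0, 0], -1],
    [[0, 0, 0], [0, 0, 0], -1]
  ]
}}

```text
clock: 16.05
position: [0.4339, 0.214, 0.0096]
ee_rot: [0.001, 1.0, 0.0, -0.0]
ft_force: [-1.5, -0.5, 4.3]
grip_width: 0.455
grasp_force: 36.7
```

>>> {"name": "move_arm", "arguments": {
  "motion": [
    [[0, 0, 0], [0, 0, 0], -0.05],
    [[0, 0, 0], [0, 0, 0], 0.1],
    [[0, 0, 0], [0, 0, 0], 0.25],
    [[0, 0, 0], [0, 0, 0], 0.4],
    [[0, 0, -0.005], [0, 0, 0], 0.4],
    [[0, 0, -0.02], [0, 0, 0], 0.4],
    [[0, 0, -0.04], [0, 0, 0], 0.4],
    [[0, 0, -0.05], [0, 0, 0], 0.6],
    [[0, 0, -0.05], [0, 0, 0], 1],
    [[0, 0, -0.03], [0, 0, 0], 1],
    [[0, 0, 0], [0, 0, 0], 1],
    [[0, 0, 0], [0, 0, 0], 1]
  ]
}}

```text
clock: 17.25
position: [0.4338, 0.2139, 0.1556]
ee_rot: [0.001, 1.0, 0.0, 0.0]
ft_force: [0.4, -0.8, 0.2]
grip_width: 0.999
grasp_force: 0.0
```

```bash
python3 - <<'E'
from h import *
o=manip.get_obs(); print(np.round(o['position'],4),np.round(o['ft_force'],1),o['grip_width'])
W=cam('wrist');S=cam('scene');T=cam('top')
a=W['pixels'][:,:,::-1]; b=S['pixels'][120:330,120:400,::-1]
cv2.imwrite('pics/w6.png',np.hstack([cv2.resize(a,(400,300)),cv2.resize(b,(400,300))]))
for col,z in(('yellow',.064),('blue',.032)):
    m=mask(T,col); m[:, :305]=0; m[:210]=0; m[255:]=0
    p=cv2.convexHull(cv2.findNonZero(m)).reshape(-1,2); P=np.array([ray(T,*q,z)[:2] for q in p]); print(col,P.min(0).round(3),P.max(0).round(3))
E
```

```text
[0.4338 0.2139 0.1556] [ 0.4 -0.8  0.2] 0.9987100404035137
yellow [ 0.423 -0.191] [ 0.47  -0.136]
blue [ 0.419 -0.175] [ 0.478 -0.132]
```

View pics/w6.png

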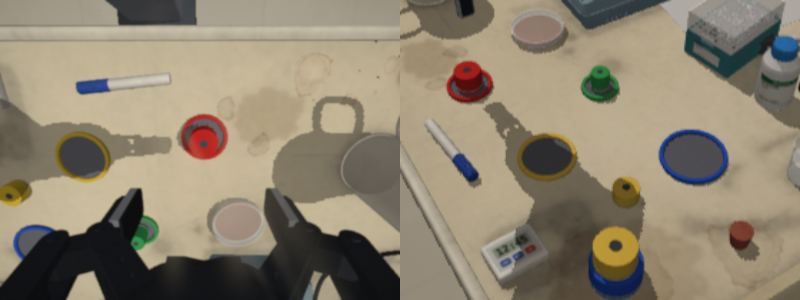

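Red is in its cradle, upright. Back for yellow, the stacked one.

>>> {"name": "move_arm", "arguments": {
  "motion": [
    [[-0.001, -0.03, 0], [0, 0, 0], 1],
    [[-0.002, -0.05, 0], [0, 0, 0], 1],
    [[-0.002, -0.05, 0], [0, 0, 0], 1],
    [[-0.002, -0.05, 0], [0, 0, 0], 1],
    [[-0.002, -0.05, 0], [0, 0, 0], 1],
    [[-0.002, -0.05, 0], [0, 0, 0], 1],
    [[-0.002, -0.05, 0], [0, 0, 0], 1],
    [[-0.002, -0.05, 0], [0, 0, 0], 1],
    [[-0.002, -0.05, 0], [0, 0, 0], 1],
    [[0, -0.04, 0], [0, 0, 0], 1],
    [[0, -0.023, 0], [0, 0, 0], 1],
    [[0, -0.008, 0], [0, 0, 0], 1]
  ]
}}

```text
clock: 18.6
position: [0.4452, -0.1638, 0.1547]
ee_rot: [0.002, 1.0, -0.0, -0.001]
ft_force: [1.0, 0.3, 0.0]
grip_width: 0.996
grasp_force: 0.0
```

>>> {"name": "move_arm", "arguments": {
  "motion": [
    [[0, 0, 0.03], [0, 0, 0], 1],
    [[0, 0, 0.03], [0, 0, 0], 1],
    [[0, 0, 0.02], [0, 0, 0], 1],
    [[0, 0, 0], [0, 0, 0], 1],
    [[0, 0, 0], [0, 0, 0], 1]
  ]
}}

```text
clock: 19.1
position: [0.4459, -0.1614, 0.0954]
ee_rot: [0.001, 1.0, -0.0, -0.0]
ft_force: [-0.3, -0.2, 0.0]
grip_width: 1.002
grasp_force: 0.0
```

>>> {"name": "move_arm", "arguments": {
  "motion": [
    [[0, 0, 0.02], [0, 0, 0], 1],
    [[0, 0, 0.03], [0, 0, 0], 1],
    [[0, 0, 0.018], [0, 0, 0], 1],
    [[0, 0, 0.01], [0, 0, 0], 1],
    [[0, 0, 0], [0, 0, 0], 1],
    [[0, 0, 0], [0, 0, 0], 1]
  ]
}}

```text
clock: 19.7
position: [0.4464, -0.1621, 0.0376]
ee_rot: [0.001, 1.0, -0.0, 0.0]
ft_force: [-0.3, -0.1, -0.0]
grip_width: 1.0
grasp_force: 0.0
```

>>> {"name": "move_arm", "arguments": {
  "motion": [
    [[0, 0, 0.001], [0, 0, 0], 0.7],
    [[0, 0, 0], [0, 0, 0], 0.55],
    [[0, 0, 0], [0, 0, 0], 0.45],
    [[0, 0, 0], [0, 0, 0], 0.35],
    [[0, 0, 0], [0, 0, 0], 0.25],
    [[0, 0, 0], [0, 0, 0], 0.15],
    [[0, 0, 0], [0, 0, 0], 0],
    [[0, 0, 0], [0, 0, 0], -0.2],
    [[0, 0, 0], [0, 0, 0], -1],
    [[0, 0, 0], [0, 0, 0], -1]
  ],
  "newtons": 45
}}

```text
clock: 20.7
position: [0.4463, -0.1625, 0.0368]
ee_rot: [0.001, 1.0, -0.0, 0.0]
ft_force: [-2.0, -2.2, 9.2]
grip_width: 0.592
grasp_force: 45.5
```

>>> {"name": "move_arm", "arguments": {
  "motion": [
    [[0, 0, -0.005], [0, 0, 0], -1],
    [[0, 0, -0.01], [0, 0, 0], -1],
    [[0, 0, -0.025], [0, 0, 0], -1],
    [[0, 0, -0.04], [0, 0, 0], -1],
    [[0, 0, -0.02], [0, 0, 0], -1],
    [[-0.003, 0.02, 0], [0, 0, 0], -1],
    [[-0.004, 0.045, 0], [0, 0, 0], -1],
    [[-0.005, 0.05, 0], [0, 0, 0], -1],
    [[-0.005, 0.05, 0], [0, 0, 0], -1],
    [[-0.004, 0.045, 0], [0, 0, 0], -1],
    [[-0.004, 0.035, 0], [0, 0, 0], -1],
    [[0, 0.015, 0], [0, 0, 0], -1]
  ]
}}

```text
clock: 21.9
position: [0.4649, 0.0358, 0.1114]
ee_rot: [-0.001, 1.0, 0.0, -0.0]
ft_force: [-0.3, 0.0, -4.2]
grip_width: 0.595
grasp_force: 48.1
```

>>> {"name": "move_arm", "arguments": {
  "motion": [
    [[0, 0, 0.01], [0, 0, 0], -1],
    [[0, 0, 0.02], [0, 0, 0], -1],
    [[0, 0, 0.01], [0, 0, 0], -1],
    [[0, 0, 0], [0, 0, 0], -1]
  ]
}}

```text
clock: 22.3
position: [0.464, 0.0316, 0.0801]
ee_rot: [0.002, 1.0, -0.001, -0.001]
ft_force: [0.3, 0.1, -3.7]
grip_width: 0.597
grasp_force: 48.3
```

```bash
python3 - <<'E'
from h import *
o=manip.get_obs(); print(np.round(o['position'],4),np.round(o['ft_force'],1),o['grip_width'])
W=cam('wrist');S=cam('scene')
a=W['pixels'][:,:,::-1]; b=S['pixels'][120:330,120:400,::-1]
cv2.imwrite('pics/w7.png',np.hstack([cv2.resize(a,(400,300)),cv2.resize(b,(400,300))]))
E
```

```text
[0.464  0.0316 0.0801] [ 0.3  0.1 -3.7] 0.5970204885919747
```

View pics/w7.png

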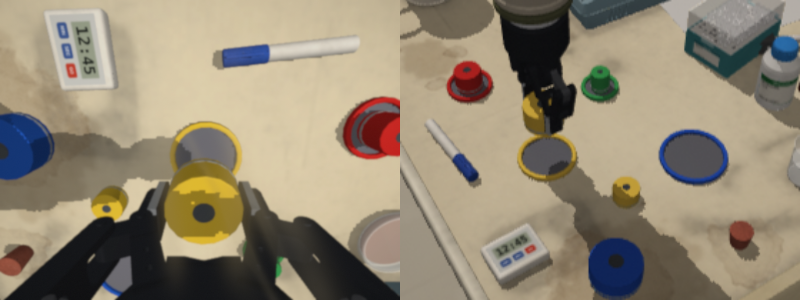

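Yellow is held upright, with the ring centre about 2 column pixels to the right, so I'll add 2 mm in y. The blue weight remains at the stack site. Lowering.

>>> {"name": "move_arm", "arguments": {
  "motion": [
    [[-0.001, 0.002, 0.015], [0, 0, 0], -1],
    [[0, 0.001, 0.03], [0, 0, 0], -1],
    [[0, 0, 0.025], [0, 0, 0], -1],
    [[0, 0, 0.012], [0, 0, 0], -1],
    [[0, 0, 0.005], [0, 0, 0], -1],
    [[0, 0, 0], [0, 0, 0], -1],
    [[0, 0, 0], [0, 0, 0], -1]
  ]
}}

```text
clock: 23.1
position: [0.4664, 0.0354, 0.0166]
ee_rot: [0.001, 1.0, 0.0, 0.001]
ft_force: [0.5, -0.4, -3.6]
grip_width: 0.593
grasp_force: 48.2
```

>>> {"name": "move_arm", "arguments": {
  "motion": [
    [[0.001, -0.0015, 0.005], [0, 0, 0], -1],
    [[0, 0, 0.003], [0, 0, 0], -1],
    [[0, 0, 0.0015], [0, 0, 0], -1],
    [[0, 0, 0.001], [0, 0, 0], -1],
    [[0, 0, 0], [0, 0, 0], -1]
  ]
}}

```text
clock: 23.6
position: [0.4651, 0.0342, 0.0081]
ee_rot: [0.001, 1.0, 0.0, 0.0]
ft_force: [-0.2, -0.7, -3.4]
grip_width: 0.591
grasp_force: 48.2
```

>>> {"name": "move_arm", "arguments": {
  "motion": [
    [[0, 0, 0.0007], [0, 0, 0], -1],
    [[0, 0, 0.0007], [0, 0, 0], -1],
    [[0, 0, 0], [0, 0, 0], -1]
  ]
}}

```text
clock: 23.9
position: [0.4651, 0.0342, 0.0078]
ee_rot: [0.001, 1.0, 0.0, -0.0]
ft_force: [-6.0, -1.4, 12.1]
grip_width: 0.593
grasp_force: 49.9
```

Contact. Releasing.

>>> {"name": "move_arm", "arguments": {
  "motion": [
    [[0, 0, 0], [0, 0, 0], 0.22],
    [[0, 0, 0], [0, 0, 0], 0.35],
    [[0, 0, 0], [0, 0, 0], 0.5],
    [[0, 0, 0], [0, 0, 0], 0.6],
    [[0, 0, -0.005], [0, 0, 0], 0.6],
    [[0, 0, -0.02], [0, 0, 0], 0.6],
    [[0, 0, -0.04], [0, 0, 0], 0.6],
    [[0, 0, -0.04], [0, 0, 0], 0.8],
    [[0, 0, -0.03], [0, 0, 0], 1],
    [[0, 0, -0.01], [0, 0, 0], 1],
    [[0, 0, 0], [0, 0, 0], 1],
    [[0, 0, 0], [0, 0, 0], 1]
  ]
}}

```text
clock: 25.1
position: [0.4646, 0.0342, 0.115]
ee_rot: [0.001, 1.0, -0.0, -0.0]
ft_force: [-0.0, 0.7, 0.5]
grip_width: 0.999
grasp_force: 0.0
```

```bash
python3 - <<'E'
from h import *
o=manip.get_obs(); print(np.round(o['position'],4),np.round(o['ft_force'],1),o['grip_width'])
W=cam('wrist');S=cam('scene');T=cam('top')
a=W['pixels'][:,:,::-1]; b=S['pixels'][120:330,120:400,::-1]
cv2.imwrite('pics/w8.png',np.hstack([cv2.resize(a,(400,300)),cv2.resize(b,(400,300))]))
m=mask(T,'blue',60,40); m[:, :305]=0; m[:210]=0; m[255:]=0
p=cv2.convexHull(cv2.findNonZero(m)).reshape(-1,2); P=np.array([ray(T,*q,.032)[:2] for q in p]); print(P.min(0).round(3),P.max(0).round(3))
E
```

```text
[0.4646 0.0342 0.115 ] [-0.   0.7  0.5] 0.9988627839608422
[ 0.417 -0.193] [ 0.478 -0.13 ]
```

View pics/w8.png

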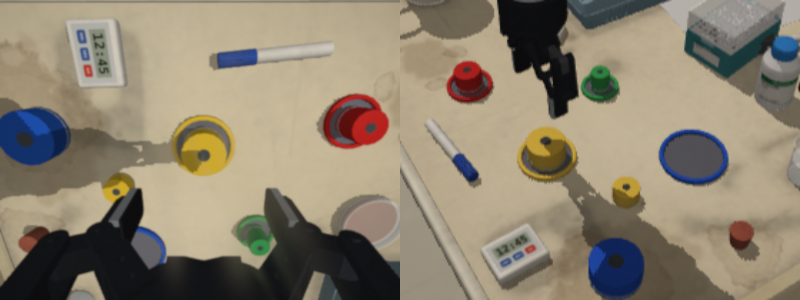

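Yellow is seated upright. Now blue, at (0.4475,-0.1615).

>>> {"name": "move_arm", "arguments": {
  "motion": [
    [[0.002, -0.025, 0], [0, 0, 0], 1],
    [[0.004, -0.045, 0], [0, 0, 0], 1],
    [[0.005, -0.05, 0], [0, 0, 0], 1],
    [[0.005, -0.05, 0], [0, 0, 0], 1],
    [[0.004, -0.045, 0], [0, 0, 0], 1],
    [[0.003, -0.03, 0], [0, 0, 0], 1],
    [[0, -0.016, 0], [0, 0, 0], 1],
    [[0, 0, 0.03], [0, 0, 0], 1],
    [[0, 0, 0.03], [0, 0, 0], 1],
    [[0, 0, 0.01], [0, 0, 0], 1],
    [[0, 0, 0], [0, 0, 0], 1],
    [[0, 0, 0], [0, 0, 0], 1]
  ]
}}

```text
clock: 26.45
position: [0.4477, -0.1617, 0.0637]
ee_rot: [0.001, 1.0, -0.0, 0.0]
ft_force: [0.9, -0.1, -0.1]
grip_width: 1.002
grasp_force: 0.0
```

>>> {"name": "move_arm", "arguments": {
  "motion": [
    [[0, 0, 0.02], [0, 0, 0], 1],
    [[0, 0, 0.03], [0, 0, 0], 1],
    [[0, 0, 0.018], [0, 0, 0], 1],
    [[0, 0, 0.01], [0, 0, 0], 1],
    [[0, 0, 0.002], [0, 0, 0], 1],
    [[0, 0, 0], [0, 0, 0], 1]
  ]
}}

```text
clock: 27.05
position: [0.4478, -0.1617, 0.0037]
ee_rot: [0.001, 1.0, -0.0, 0.0]
ft_force: [-0.8, -1.3, 0.7]
grip_width: 1.001
grasp_force: 0.0
```

>>> {"name": "move_arm", "arguments": {
  "motion": [
    [[0, 0, 0], [0, 0, 0], 0.8],
    [[0, 0, 0], [0, 0, 0], 0.7],
    [[0, 0, 0], [0, 0, 0], 0.6],
    [[0, 0, 0], [0, 0, 0], 0.5],
    [[0, 0, 0], [0, 0, 0], 0.4],
    [[0, 0, 0], [0, 0, 0], 0.2],
    [[0, 0, 0], [0, 0, 0], -1],
    [[0, 0, 0], [0, 0, 0], -1],
    [[0, 0, 0], [0, 0, 0], -1]
  ],
  "newtons": 60
}}

```text
clock: 27.95
position: [0.4481, -0.1629, 0.0044]
ee_rot: [0.001, 1.0, -0.0, 0.001]
ft_force: [-4.7, -3.0, 15.5]
grip_width: 0.727
grasp_force: 62.3
```

>>> {"name": "move_arm", "arguments": {
  "motion": [
    [[0, 0, -0.004], [0, 0, 0], -1],
    [[0, 0, -0.01], [0, 0, 0], -1],
    [[0, 0, -0.025], [0, 0, 0], -1],
    [[0, 0, -0.04], [0, 0, 0], -1],
    [[0, 0, -0.03], [0, 0, 0], -1],
    [[-0.02, 0.01, -0.01], [0, 0, 0], -1],
    [[-0.04, 0.02, 0], [0, 0, 0], -1],
    [[-0.045, 0.024, 0], [0, 0, 0], -1],
    [[-0.045, 0.024, 0], [0, 0, 0], -1],
    [[-0.045, 0.022, 0], [0, 0, 0], -1],
    [[-0.033, 0.017, 0], [0, 0, 0], -1],
    [[-0.016, 0.008, 0], [0, 0, 0], -1]
  ]
}}

```text
clock: 29.15
position: [0.6319, -0.0651, 0.0916]
ee_rot: [-0.001, 1.0, 0.0, -0.001]
ft_force: [-0.4, -0.4, -7.3]
grip_width: 0.727
grasp_force: 68.5
```

>>> {"name": "move_arm", "arguments": {
  "motion": [
    [[0, 0, 0.01], [0, 0, 0], -1],
    [[0, 0, 0.02], [0, 0, 0], -1],
    [[0, 0, 0.01], [0, 0, 0], -1],
    [[0, 0, 0], [0, 0, 0], -1]
  ]
}}

```text
clock: 29.55
position: [0.6286, -0.0684, 0.0605]
ee_rot: [0.001, 1.0, 0.0, -0.002]
ft_force: [-0.4, -0.2, -7.9]
grip_width: 0.732
grasp_force: 68.6
```

```bash
python3 - <<'E'
from h import *
o=manip.get_obs(); print(np.round(o['position'],4),np.round(o['ft_force'],1),o['grip_width'])
W=cam('wrist');S=cam('scene')
a=W['pixels'][:,:,::-1]; b=S['pixels'][120:330,160:440,::-1]
cv2.imwrite('pics/w9.png',np.hstack([cv2.resize(a,(400,300)),cv2.resize(b,(400,300))]))
E
```

```text
[ 0.6286 -0.0684  0.0605] [-0.4 -0.2 -7.9] 0.7322336356694717
```

View pics/w9.png

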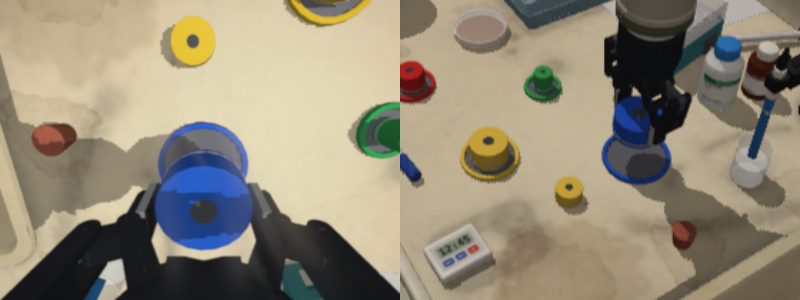

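Blue is held upright at column 204 against ring centre about 203. The other three are seated. Lowering.

>>> {"name": "move_arm", "arguments": {
  "motion": [
    [[0, 0, 0.015], [0, 0, 0], -1],
    [[0, 0, 0.025], [0, 0, 0], -1],
    [[0, 0, 0.014], [0, 0, 0], -1],
    [[0, 0, 0.006], [0, 0, 0], -1],
    [[0, 0, 0], [0, 0, 0], -1],
    [[0, 0, 0], [0, 0, 0], -1]
  ]
}}

```text
clock: 30.25
position: [0.631, -0.0683, 0.0181]
ee_rot: [0.001, 1.0, -0.0, 0.0]
ft_force: [-0.3, -0.2, -6.6]
grip_width: 0.729
grasp_force: 68.6
```

>>> {"name": "move_arm", "arguments": {
  "motion": [
    [[0, -0.001, 0.006], [0, 0, 0], -1],
    [[0, 0, 0.003], [0, 0, 0], -1],
    [[0, 0, 0.002], [0, 0, 0], -1],
    [[0, 0, 0.001], [0, 0, 0], -1],
    [[0, 0, 0], [0, 0, 0], -1]
  ]
}}

```text
clock: 30.75
position: [0.6306, -0.0688, 0.0085]
ee_rot: [0.001, 1.0, 0.0, -0.0]
ft_force: [0.0, -0.6, -6.7]
grip_width: 0.729
grasp_force: 68.6
```

>>> {"name": "move_arm", "arguments": {
  "motion": [
    [[0, 0, 0.001], [0, 0, 0], -1],
    [[0, 0, 0.0007], [0, 0, 0], -1],
    [[0, 0, 0], [0, 0, 0], -1]
  ]
}}

```text
clock: 31.05
position: [0.6308, -0.0688, 0.0077]
ee_rot: [0.001, 1.0, 0.0, 0.0]
ft_force: [-2.2, 0.6, 0.9]
grip_width: 0.731
grasp_force: 69.4
```

>>> {"name": "move_arm", "arguments": {
  "motion": [
    [[0, 0, 0.0005], [0, 0, 0], -1],
    [[0, 0, 0], [0, 0, 0], -1],
    [[0, 0, 0], [0, 0, 0], 0.5],
    [[0, 0, 0], [0, 0, 0], 0.65],
    [[0, 0, 0], [0, 0, 0], 0.8],
    [[0, 0, 0], [0, 0, 0], 1],
    [[0, 0, 0], [0, 0, 0], 1],
    [[0, 0, -0.005], [0, 0, 0], 1],
    [[0, 0, -0.02], [0, 0, 0], 1],
    [[0, 0, -0.04], [0, 0, 0], 1],
    [[0, 0, -0.05], [0, 0, 0], 1],
    [[0, 0, -0.05], [0, 0, 0], 1]
  ]
}}

```text
clock: 32.25
position: [0.6305, -0.0691, 0.1331]
ee_rot: [0.001, 1.0, -0.0, 0.0]
ft_force: [0.7, -0.4, -0.5]
grip_width: 0.999
grasp_force: 0.0
```

>>> {"name": "move_arm", "arguments": {
  "motion": [
    [[0, 0, -0.04], [0, 0, 0], 1],
    [[0.04, 0, -0.02], [0, 0, 0], 1],
    [[0.05, 0, 0], [0, 0, 0], 1],
    [[0.05, 0, 0], [0, 0, 0], 1],
    [[0, 0, 0], [0, 0, 0], 1],
    [[0, 0, 0], [0, 0, 0], 1]
  ]
}}

```text
clock: 32.85
position: [0.5256, -0.0685, 0.177]
ee_rot: [0.001, 1.0, 0.001, 0.001]
ft_force: [0.1, -0.1, 0.1]
grip_width: 1.002
grasp_force: 0.0
```

```bash
python3 - <<'E'
from h import *
o=manip.get_obs(); print(np.round(o['position'],4),np.round(o['ft_force'],1),o['grip_width'],o['clock'])
W=cam('wrist');S=cam('scene')
a=W['pixels'][:,:,::-1]; b=S['pixels'][120:330,120:400,::-1]
cv2.imwrite('pics/w10.png',np.hstack([cv2.resize(a,(400,300)),cv2.resize(b,(400,300))]))
E
```

```text
[ 0.5256 -0.0685  0.177 ] [ 0.1 -0.1  0.1] 1.002021029345388 32.85
```

View pics/w10.png

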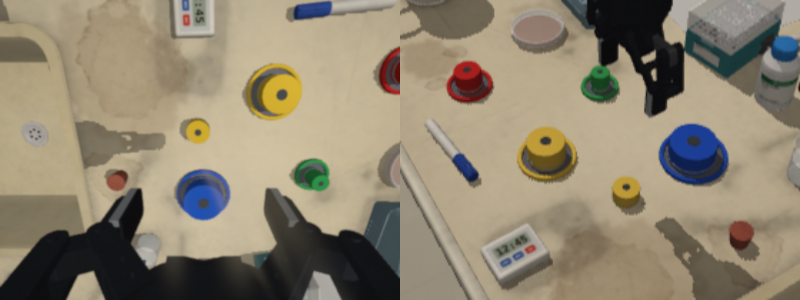

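All four weights stand upright and level in their own cradles, and the gripper is clear of them. Handing in.

```bash
python3 -c "
from h import *
print(order.hand_in())"
```

```text
the job is handed in; nothing more can be done
None
```

The stack is taken apart from the top; in the last picture all four weights stood upright in the cradles of their own colours, released and with the gripper clear, and the job was handed in at about 33 s.

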